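Set a pair of seat runners in their middle notches

ROBOT

A 6-joint arm with a two-finger parallel gripper is mounted at the origin on the work surface. World frame = base frame: x ahead of the robot, y to its left, z up, the work surface at z = 0. Lengths are in m, angles in rad, forces in N, time in s.
With the tool pointing down it reaches from about 0.35 to 0.875 m from the base axis. Payload 15.5 kg.
Tool frame: the origin (TCP) lies on the front face of the gripper's body, between the roots of the fingers; the fingertips stand 73 mm ahead of it and the grasp point (between the pads) lies 54 mm ahead of it; z points along the fingers, y is the direction in which the jaws open and shut (so a half turn about z gives the same grasp; the last joint's range is limited). The gripper opens to 85 mm and grips with 20 to 120 N. Pads are 22 mm wide; open, the fingers measure 114 mm over their backs; the gripper's body (76 mm by 85 mm) begins 54 mm behind the grasp point. The pads swing forward as they close: fully open they stand 13 mm farther back than shut.
Start: joints at [1.218, 0.494, 1.345, -0, 1.302, -0.096], TCP at [0.159, 0.605, 0.304] pointing down, gripper open.
Joint ranges: [-2.91, 2.91], [-0.82, 2.16], [0.22, 2.67], [-1.22, 4.37], [0.12, 2.79], [-3.08, 3.08]. Speed limits (rad/s): [1.89, 1.89, 2.57, 3.01, 3.01, 3.01].

INTERFACE

Orientations are given as a unit quaternion [w, x, y, z].
In Python, from workcell import sensors, imaging, order gives the robot as it stands.
- The arm moves only by the tool move_arm, never from a script. Its argument "series" is a list of rows, each a list of 3 entries, a list of its own where there are three numbers: the turn, a rotation vector about the tool's x, y, z in rad, then the shift along the tool's x, y, z in m, then the closure in counts, from 0 (fully open) to 255 (shut). A call has 1 to 8 rows; each row shifts and turns the commanded pose from where the row before left it, along the tool's axes as they then stand; what a row does not reach is not made up. A row lasts 1/10 s, in which the tool goes at most 50 mm and 8.59 degrees, less where a joint would pass 70% of its speed; a pose out of reach is approached as far as the arm can. A call with a gripper value outside its range is refused whole. The fingers move at their own pace and stop on an object; "newtons" is the grip in N (left out, the last holds). Time passes only in rows, so rows that do not move let the fingers close. It gives the time, the measured TCP pose, the force and the opening at its end, in the units of the state.
- sensors.state(): the state, without advancing time (a new reading comes with each control period).
- imaging.capture(name): name is "scene" or "top" or "wrist"; returns a dict with "image" (384x512x3 uint8, blue, green, red), "z_map" (384x512 float32, m along the optical axis (not along the pixel's ray), 0 where there is no reading), "fx", "fy", "cx", "cy" (pixels), "view" (4x4, takes a point from world to camera coordinates). Camera axes: x right, y down, z forward; pixel columns grow to the right and rows downward; lengths in m; the calibration is good to about 2 mm. A picture is of the moment at which its call begins.
- order.sign_off(): hands the job in, once; it reports no verdict.
The state is a dict: "time": time; "q": joint angles; "joint_vel": joint speeds; "tau": joint torques, N m; "tcp_pos": TCP position; "orientation": TCP orientation; "ft_force": force on the tool from outside, world axes, zero at the start; "wrist_torque": the same for the moment, N m; "finger_gap": finger opening in m.
Only numpy, scipy, OpenCV 4.12 (cv2) and the standard library are available. Lean on these libraries where they do the work, as an engineer would, in place of code of your own. Each camera call takes 0.05 s, during which the arm holds its last target.

TASK

The seat is about to be bolted onto this pair of seat runners, so both carriages must be set alike. With the fingertips, push the carriage of each runner along its rail until its spring catch clicks into the middle one of the three notches, and leave both clicked in there. Only push: do not grip the carriages, and leave everything else on the table where it is.

Things in the scene. Friction and masses are not known exactly. Their poses are not given: they have to be found in the camera images.
- runner_a: One of two seat runners fixed side by side on the plywood board (which is nearer the robot varies): bare steel rail along its own y axis, within 15 degrees of world y, 360 mm long with its feet, 40 wide, 22 high. Origin: centre of its underside, on the board's top, 18 mm above the table; z up. This one has its notched strip and catch on its -x side (towards the robot)
- notch_a (a point): the middle notch: point on the notched edge of runner_a, 8 mm above the board. The flat 4 mm steel strip beside the rail has its edge 36 mm from the rail's centre line, with three V notches 18 mm wide, 7 mm deep, at -35, 0 (this one) and +35 mm along the runner's y. The catch is a 12 mm roller pressed on this edge by a spring, in a fork at the carriage's mid-length
- carriage_a (a joint): carriage of runner_a along its rail, m along the runner's y; 0: catch in the middle notch, -0.035 and +0.035: in an outer one; stops at -0.085, +0.085. Starts -0.07 to -0.02, on the plain edge or in an outer notch. Friction about 2 N; leaving a notch takes about 9 N. Within 7 mm of a notch's centre the catch drops in by itself: the carriage runs ahead of the finger to the centre and the push falls to nothing
- carriage_a_top (a point): centre of the carriage's top plate, 27 mm above the runner's origin, axes as the runner's. Dark steel, 100 mm long along y, 52 wide. At each end an upright ear (plate 40 mm wide, 4 thick, with a bolt hole) rises 38 mm above this point; the ears' outer faces are 50 mm from it along -y and +y. Rail top: 5 mm below this point; catch: below it, on its -x side (towards the robot), out to 67 mm from the centre line
- runner_b: The other of two seat runners fixed side by side on the plywood board (which is nearer the robot varies): bare steel rail along its own y axis, within 15 degrees of world y, 360 mm long with its feet, 40 wide, 22 high. Origin: centre of its underside, on the board's top, 18 mm above the table; z up. This one has its notched strip and catch on its +x side (away from the robot)
- notch_b (a point): the middle notch: point on the notched edge of runner_b, 8 mm above the board. The flat 4 mm steel strip beside the rail has its edge 36 mm from the rail's centre line, with three V notches 18 mm wide, 7 mm deep, at -35, 0 (this one) and +35 mm along the runner's y. The catch is a 12 mm roller pressed on this edge by a spring, in a fork at the carriage's mid-length
- carriage_b (a joint): carriage of runner_b along its rail, m along the runner's y; 0: catch in the middle notch, -0.035 and +0.035: in an outer one; stops at -0.085, +0.085. Starts 0.02 to 0.07, on the plain edge or in an outer notch. Friction about 2 N; leaving a notch takes about 9 N. Within 7 mm of a notch's centre the catch drops in by itself: the carriage runs ahead of the finger to the centre and the push falls to nothing
- carriage_b_top (a point): centre of the carriage's top plate, 27 mm above the runner's origin, axes as the runner's. Dark steel, 100 mm long along y, 52 wide. At each end an upright ear (plate 40 mm wide, 4 thick, with a bolt hole) rises 38 mm above this point; the ears' outer faces are 50 mm from it along -y and +y. Rail top: 5 mm below this point; catch: below it, on its +x side (away from the robot), out to 67 mm from the centre line
- seat_bolt: loose steel hex bolt standing on its 18 mm head between the runners, 42 mm high; origin under its head. To be left alone
- socket: loose steel socket, 26 mm across and 36 mm high, standing between the runners; origin under its centre. To be left alone
- tape_roll: loose roll of masking tape lying flat left of the board, 96 mm across, 24 mm high; origin under its centre. To be left alone
- bracket_left: loose black L bracket left of the board, foot 75 by 50 mm, its upright 50 mm high at the +x end; origin under the foot's centre. To be left alone
- bracket_right: loose black L bracket right of the board, as the other. To be left alone
- spanner: loose steel spanner lying right of the board, 190 mm long along its x axis; origin under its middle. To be left alone

How it is judged:
By the outcome, as a careful person would: the job done as asked, in the order asked, and still so for the second after the job is handed in, with the robot touching nothing.
It also fails if it takes over 48 s, if anything falls off the work surface, if the arm or the gripper's body presses on something with over 40 N, if the wrist force passes 120 N, or if a joint passes its speed limit or range.

## Working session

There is one attempt and no reset: what is moved stays moved. The work goes in short steps, Python scripts to look and compute and a tool call to move; the robot and the scene stay as the last step left them, time stands still between calls to the robot, and variables do not carry over. Pictures are saved under pics/ and viewed, and the job is handed in when it is done.

Besides the shell and the picture viewer there is one more tool, called after "Emit:" as a command line: name --argument value ..., lists and objects as JSON in quotes. move_arm: Moves the arm, as the interface text tells. Its arguments: {"type":"object","properties":{"series":{"type":"array"},"newtons":{"type":"number"}},"required":["series"]}

```bash
mkdir -p pics; ls
python3 - <<'E'
from workcell import sensors, imaging
import cv2,pickle
print(sensors.state())
for n in ["top","scene"]:
    c=imaging.capture(n); pickle.dump(c,open(n+".pkl","wb"))
    cv2.imwrite(f"pics/{n}0.png",cv2.resize(c["image"],None,fx=1.5,fy=1.5))
    print(n,c["fx"],c["cx"],c["cy"],c["view"])
E
```

```text
pics
{'time': 0.0, 'q': array([ 1.21850678e+00,  4.94181532e-01,  1.34616638e+00,  3.22048375e-07,
        1.30248562e+00, -9.55155790e-02]), 'joint_vel': array([ 0.00055959, -0.00016994, -0.0003239 , -0.00123671, -0.00172704,
       -0.0001348 ]), 'tau': array([ 2.98762876e-03, -8.82145286e+01, -3.83905935e+01,  6.56030170e-05,
        9.55208496e-03, -2.33945156e-05]), 'tcp_pos': array([0.15863357, 0.60423886, 0.30328928]), 'orientation': array([-1.37911736e-04,  1.28034589e-01,  9.91769509e-01, -6.04918674e-04]), 'ft_force': array([ 0.35575831, -0.19855123, -0.16680161]), 'wrist_torque': array([-0.06491982,  0.0110584 ,  0.02371259]), 'finger_gap': 0.08564588488549092}
top 362.4973788320789 253.5096905756097 198.6663958845408 [[ 0.01170522 -0.99991178  0.00627931  0.01162112]
 [-0.99579753 -0.01222703 -0.09076217  0.56054717]
 [ 0.09083094 -0.00519053 -0.9958528   1.04993572]
 [ 0.          0.          0.          1.        ]]
scene 419.5835840382562 255.49096081522384 191.64025878617898 [[ 0.2354349   0.9718786  -0.00473218 -0.1504053 ]
 [ 0.81521809 -0.20013057 -0.54347698 -0.42072354]
 [-0.5291407   0.12409569 -0.83941073  1.45713539]
 [ 0.          0.          0.          1.        ]]
```

View pics/top0.png

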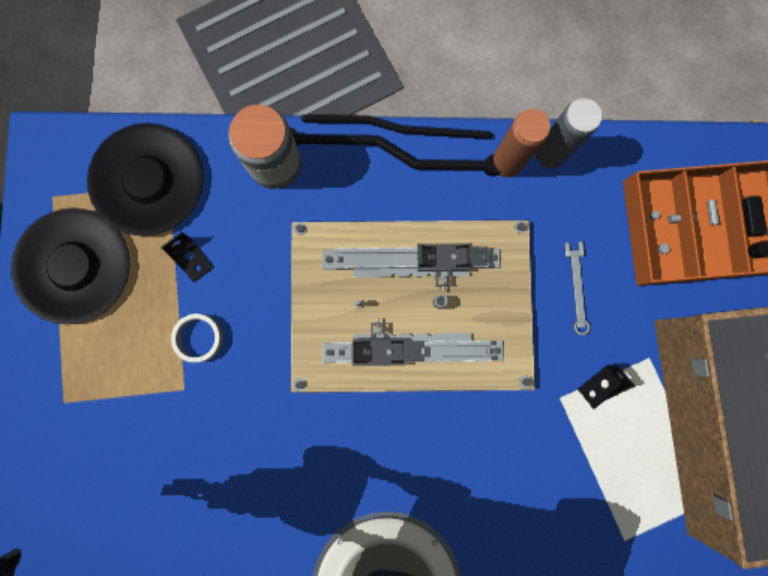

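View pics/scene0.png

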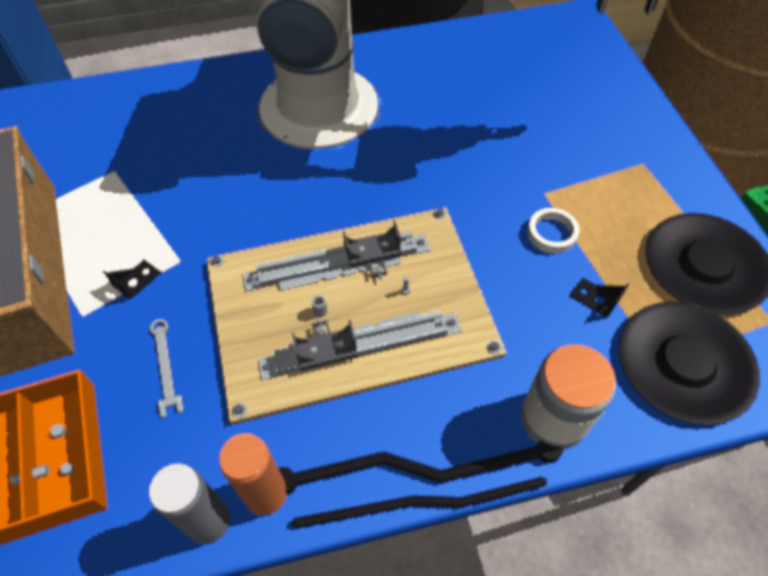

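```bash
cat > h.py <<'E'
import numpy as np,pickle,cv2
def load(n): return pickle.load(open(n+".pkl","rb"))
def world(c):
    z=c["z_map"]; v,u=np.mgrid[:z.shape[0],:z.shape[1]]
    p=np.stack([(u-c["cx"])/c["fx"]*z,(v-c["cy"])/c["fy"]*z,z,np.ones_like(z)],-1)
    return p@np.linalg.inv(c["view"]).T
def onplane(c,u,v,h):
    V=np.linalg.inv(c["view"]); d=V[:3,:3]@[(u-c["cx"])/c["fx"],(v-c["cy"])/c["fy"],1]; o=V[:3,3]
    return o+d*(h-o[2])/d[2]
E
python3 - <<'E'
from h import *
c=load("top"); im=c["image"]
a=im[140:265,190:360]; cv2.imwrite("pics/crop.png",cv2.resize(a,None,fx=4.6,fy=4.6,interpolation=cv2.INTER_CUBIC))
w=world(c)
# height histogram
for nm,(r0,r1,c0,c1) in dict(A=(155,188,205,345),B=(215,250,205,345)).items():
    P=w[r0:r1,c0:c1].reshape(-1,4)
    for lo,hi in((.036,.0425),(.0425,.052),(.06,.09)):
        s=P[(P[:,2]>lo)&(P[:,2]<hi)]
        print(nm,lo,len(s),s[:,:3].min(0),s[:,:3].max(0),s[:,:3].mean(0))
print(np.median(w[280:300,100:150,2]), np.median(w[205:215,200:230,2]))
E
```

```text
A 0.036 467 [ 0.59506146 -0.19197263  0.0360601 ] [0.6694902  0.10657595 0.04249738] [ 0.63993661 -0.0134342   0.03999271]
A 0.0425 564 [ 0.61712576 -0.18801345  0.04251493] [0.66907618 0.1057177  0.05174002] [ 0.64205699 -0.09314644  0.04566974]
A 0.06 83 [ 0.62157466 -0.15203928  0.06095537] [ 0.66268736 -0.05229499  0.08825754] [ 0.64232833 -0.10855648  0.07659179]
B 0.036 476 [ 0.42992598 -0.1961471   0.03607679] [0.51143294 0.10313048 0.04248292] [ 0.45887892 -0.0718826   0.04010196]
B 0.0425 584 [ 0.42968552 -0.17821237  0.04251424] [0.48263922 0.09408937 0.05151752] [0.45583209 0.01219349 0.04549955]
B 0.06 62 [ 0.43599773 -0.02850131  0.06025569] [0.47651495 0.07199331 0.08846001] [0.45622748 0.025481   0.0776502 ]
0.0009580763011899363 0.018616951786251668
```

View pics/crop.png

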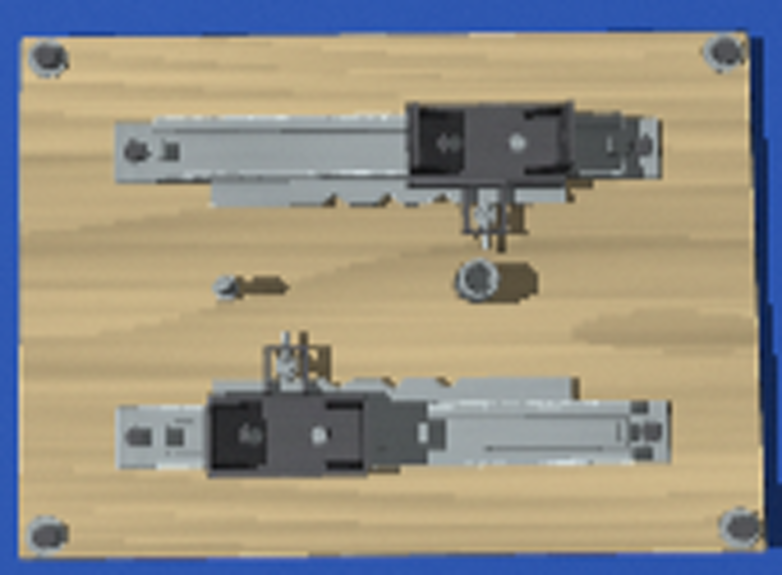

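Run:
```python
from h import *
c=load("top"); im=c["image"]
for n,(r0,r1,c0,c1) in dict(A=(176,196,230,320),B=(208,230,230,320)).items():
    cv2.imwrite(f"pics/n{n}.png",cv2.resize(im[r0:r1,c0:c1],None,fx=8.8,fy=8.8,interpolation=cv2.INTER_CUBIC))
w=world(c)
for nm,(r0,r1,c0,c1),s in (("A",(150,195,205,345),-1),("B",(205,250,205,345),1)):
    P=w[r0:r1,c0:c1].reshape(-1,4)[:,:3]
    q=P[(P[:,2]>.037)&(P[:,2]<.060)]
    # rail/plate centreline: per y-bin mid of x
    e=P[(P[:,2]>.058)&(P[:,2]<.09)]
    m=e[:,1].mean(); 
    for g in(e[e[:,1]<m],e[e[:,1]>m]): print(nm,"ear",len(g),g.mean(0),g.min(0),g.max(0))
    r=P[(P[:,2]>.0365)&(P[:,2]<.0425)]
    out=[]
    for y in np.arange(-.2,.12,.01):
        b=r[abs(r[:,1]-y)<.005]
        if len(b)>8: out.append((y,b[:,0].min(),b[:,0].max()))
    print(np.round(out,3).tolist())
def cp(u,v,h): return np.round(onplane(c,190+(u+.5)/4.6-.5,140+(v+.5)/4.6-.5,h),4)
print("A ends",cp(115,151,.024),cp(661,149,.024)); print("B ends",cp(117,437,.024),cp(670,432,.024))
```

```text
A ear 50 [ 0.64377865 -0.14891843  0.07506589] [ 0.62369143 -0.15203928  0.05892674] [ 0.66320639 -0.13842568  0.08825754]
A ear 37 [ 0.64149522 -0.05559743  0.07673952] [ 0.62157466 -0.06607043  0.05800222] [ 0.66165509 -0.05229499  0.08613672]
[[-0.19, 0.625, 0.665], [-0.18, 0.626, 0.665], [-0.17, 0.625, 0.665], [-0.16, 0.625, 0.664], [-0.11, 0.586, 0.666], [-0.09, 0.586, 0.669], [-0.05, 0.621, 0.66], [-0.04, 0.621, 0.66], [-0.03, 0.623, 0.66], [-0.02, 0.621, 0.66], [-0.01, 0.62, 0.659], [0.0, 0.621, 0.659], [0.01, 0.62, 0.66], [0.02, 0.62, 0.659], [0.03, 0.62, 0.659], [0.04, 0.619, 0.659], [0.05, 0.62, 0.658], [0.06, 0.619, 0.659], [0.07, 0.619, 0.659], [0.08, 0.619, 0.658], [0.09, 0.619, 0.658], [0.1, 0.619, 0.658]]
B ear 33 [ 0.45891882 -0.02331871  0.07338029] [ 0.43681929 -0.02850131  0.05837298] [ 0.47651495 -0.01514945  0.08846001]
B ear 34 [0.45449292 0.06843561 0.07907586] [0.43599773 0.05826521 0.05919885] [0.4727993  0.07199331 0.08612905]
[[-0.19, 0.441, 0.479], [-0.18, 0.441, 0.479], [-0.17, 0.441, 0.479], [-0.16, 0.441, 0.479], [-0.15, 0.441, 0.478], [-0.14, 0.441, 0.475], [-0.13, 0.441, 0.478], [-0.12, 0.44, 0.478], [-0.11, 0.44, 0.478], [-0.1, 0.44, 0.478], [-0.09, 0.44, 0.478], [-0.08, 0.44, 0.478], [-0.07, 0.44, 0.477], [-0.06, 0.44, 0.477], [-0.05, 0.44, 0.477], [-0.04, 0.439, 0.477], [-0.03, 0.431, 0.474], [0.03, 0.43, 0.511], [0.08, 0.435, 0.473], [0.09, 0.435, 0.473], [0.1, 0.435, 0.473]]
A ends [0.6378 0.1355 0.024 ] [ 0.6436 -0.2197  0.024 ]
B ends [0.4529 0.1303 0.024 ] [ 0.4603 -0.2239  0.024 ]
```

View pics/nA.png

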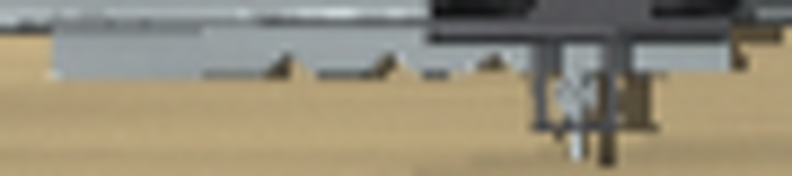

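View pics/nB.png

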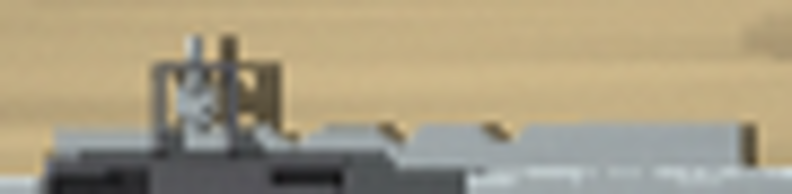

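Emit:
move_arm --series '[[[0, 0, 0.144], [0, 0, 0], 255], [[0, 0, 0.144], [0, 0, 0], 255], [[0, 0, 0.144], [0, 0, 0], 255], [[0, 0, 0.144], [0, 0, 0], 255], [[0, 0, 0.144], [0, 0, 0], 255], [[0, 0, 0.144], [0, 0, 0], 255], [[0, 0, 0.144], [0, 0, 0], 255], [[0, 0, 0.144], [0, 0, 0], 255]]' --newtons 20

```text
time: 0.9
tcp_pos: [0.1586, 0.6043, 0.3035]
orientation: [0.0, 0.65, 0.76, -0.0]
ft_force: [-0.7, 0.1, 0.2]
finger_gap: -0.0001
```

Emit:
move_arm --series '[[[0, 0, 0.141], [0, 0, 0], 255], [[0, 0, 0], [-0.034, 0.02, 0], 255], [[0, 0, 0], [-0.034, 0.02, 0], 255], [[0, 0, 0], [-0.034, 0.02, 0], 255], [[0, 0, 0], [-0.034, 0.02, 0], 255], [[0, 0, 0], [-0.034, 0.02, 0], 255], [[0, 0, 0], [-0.034, 0.02, 0], 255], [[0, 0, 0], [-0.034, 0.02, 0], 255]]'

```text
time: 1.7
tcp_pos: [0.3041, 0.368, 0.3038]
orientation: [0.0, 0.7, 0.715, -0.0]
ft_force: [0.6, -0.1, -0.3]
finger_gap: 0.0005
```

Emit:
move_arm --series '[[[0, 0, 0], [-0.034, 0.02, 0], 255], [[0, 0, 0], [-0.034, 0.02, 0], 255], [[0, 0, 0], [-0.034, 0.02, 0], 255], [[0, 0, 0], [-0.034, 0.02, 0], 255], [[0, 0, 0], [-0.034, 0.02, 0], 255], [[0, 0, 0], [-0.034, 0.02, 0], 255], [[0, 0, 0], [-0.034, 0.02, 0], 255], [[0, 0, 0], [-0.034, 0.02, 0], 255]]'

```text
time: 2.5
tcp_pos: [0.4699, 0.0993, 0.3038]
orientation: [-0.0, 0.7, 0.714, -0.0]
ft_force: [0.5, 0.7, -0.1]
finger_gap: 0.0002
```

Emit:
move_arm --series '[[[0, 0, 0], [-0.036, 0.021, 0], 255], [[0, 0, 0], [-0.036, 0.021, 0], 255], [[0, 0, 0], [-0.036, 0.021, 0], 255], [[0, 0, 0], [-0.036, 0.021, 0], 255], [[0, 0, 0], [-0.036, 0.021, 0], 255], [[0, 0, 0], [-0.036, 0.021, 0], 255], [[0, 0, 0], [-0.036, 0.021, 0], 255], [[0, 0, 0], [-0.036, 0.021, 0], 255]]'

```text
time: 3.3
tcp_pos: [0.6439, -0.1851, 0.3036]
orientation: [-0.0, 0.7, 0.714, -0.0]
ft_force: [1.2, 0.3, 0.3]
finger_gap: 0.0
```

```bash
cat > snap.py <<'E'
import sys
from workcell import sensors, imaging
import cv2,pickle
n,tag=sys.argv[1:3]
c=imaging.capture(n); pickle.dump(c,open(n+tag+".pkl","wb"))
im=c["image"]
if n=="wrist": o=cv2.resize(im,None,fx=1.5,fy=1.5)
else:
    r=list(map(int,sys.argv[3:7])); im=im[r[0]:r[1],r[2]:r[3]]; f=780/im.shape[1]; o=cv2.resize(im,None,fx=f,fy=f,interpolation=cv2.INTER_CUBIC)
cv2.imwrite(f"pics/{n}{tag}.png",o); s=sensors.state(); print(s["time"],s["tcp_pos"],s["orientation"],s["ft_force"])
E
python3 snap.py wrist 1
```

```text
3.35 [ 0.64635389 -0.19026054  0.30322002] [ 1.23668357e-03  7.00541045e-01  7.13610991e-01 -2.60854196e-04] [-3.51701551 -4.5317414  -1.14963823]
```

View pics/wrist1.png

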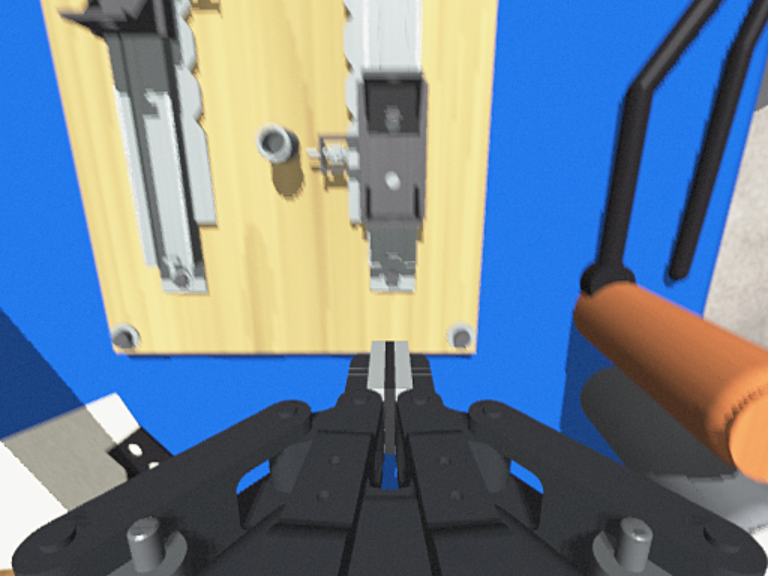

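Run:
```python
from h import *
c=load("top"); w=world(c).reshape(-1,4)[:,:3]
s=w[(w[:,2]>.1)&(w[:,2]<.4)&(w[:,0]>.5)&(abs(w[:,1])<.45)]
for y in np.arange(-.45,.45,.05):
    g=s[abs(s[:,1]-y)<.025]
    if len(g): print(round(y,2),len(g),g.min(0),g.max(0))
```

```text
-0.35 343 [ 0.8361232  -0.35783561  0.10151193] [ 0.90086154 -0.32519831  0.19421927]
-0.3 486 [ 0.83665207 -0.32497771  0.10041286] [ 0.8968411  -0.29621943  0.19399432]
-0.25 488 [ 0.81567135 -0.27002782  0.10040496] [ 0.87974448 -0.22517079  0.19434359]
-0.2 298 [ 0.81979086 -0.22492336  0.10022252] [ 0.87435808 -0.20644864  0.19326816]
0.2 641 [0.78718472 0.18446087 0.10007605] [0.8896455  0.22494728 0.17452433]
0.25 811 [0.78386061 0.22500759 0.10018502] [0.88766152 0.27491038 0.17643384]
0.3 124 [0.79901075 0.2751481  0.12048539] [0.87216594 0.2934124  0.17453832]
```

Emit:
move_arm --series '[[[0, 0, 0], [0, -0.002, 0.035], 255], [[0, 0, 0], [0, 0, 0.035], 255], [[0, 0, 0], [0, 0, 0.035], 255], [[0, 0, 0], [0, 0, 0.035], 255], [[0, 0, 0], [0, 0, 0.025], 255], [[0, 0, 0], [0, 0, 0.008], 255], [[0, 0, 0], [0, 0, 0], 255]]'

```text
time: 4.05
tcp_pos: [0.641, -0.1833, 0.13]
orientation: [-0.001, 0.7, 0.715, -0.0]
ft_force: [0.7, -0.3, 0.9]
finger_gap: 0.0
```

```bash
python3 snap.py wrist 2
```

```text
4.1 [ 0.64160595 -0.18360074  0.13132389] [3.36257522e-05 6.99653294e-01 7.14482516e-01 1.97338303e-05] [ 0.48517667  0.19466583 -0.31977869]
```

View pics/wrist2.png

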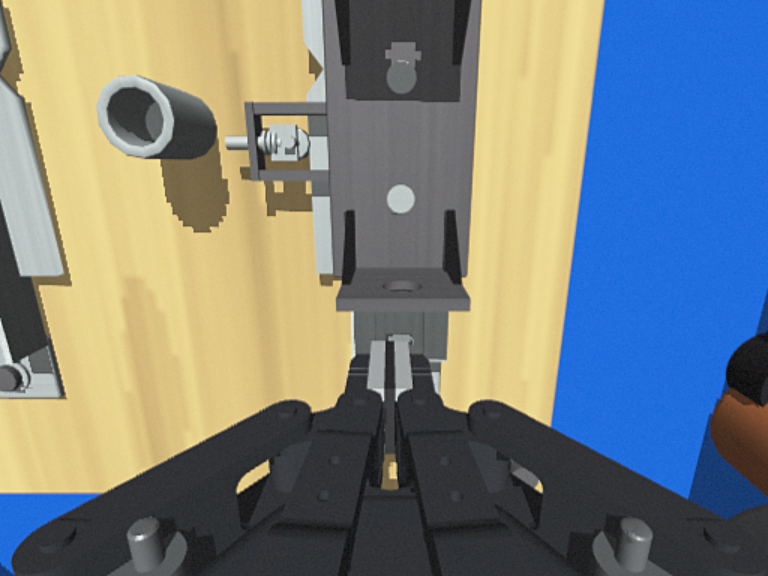

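Emit:
move_arm --series '[[[0, 0, 0], [0.006, 0.003, 0], 255], [[0, 0, 0], [0.006, 0, 0], 255], [[0, 0, 0], [0.005, 0, 0], 255], [[0, 0, 0], [0.004, 0, 0], 255], [[0, 0, 0], [0.004, 0, 0], 255], [[0, 0, 0], [0.004, 0, 0], 255], [[0, 0, 0], [0.004, 0, 0], 255], [[0, 0, 0], [0.004, 0, 0], 255]]'

```text
time: 4.9
tcp_pos: [0.6439, -0.1467, 0.1314]
orientation: [0.001, 0.7, 0.714, 0.0]
ft_force: [0.3, -5.0, 4.1]
finger_gap: -0.0001
```

```bash
python3 snap.py wrist 3; python3 snap.py top 3 140 265 190 360
```

```text
4.95 [ 0.64374469 -0.14587015  0.13126969] [2.94353644e-04 6.99589021e-01 7.14545383e-01 9.78865889e-05] [0.68439217 0.97004102 1.03547416]
5.0 [ 0.64360312 -0.14590534  0.13105442] [-2.11060280e-05  6.99512102e-01  7.14620748e-01  7.46487321e-05] [ 0.04447203  0.19377953 -0.21472188]
```

View pics/wrist3.png

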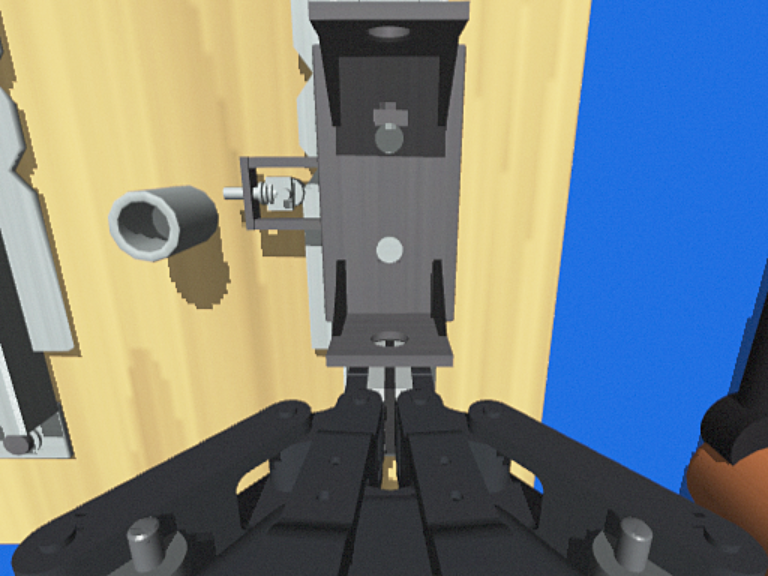

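View pics/top3.png

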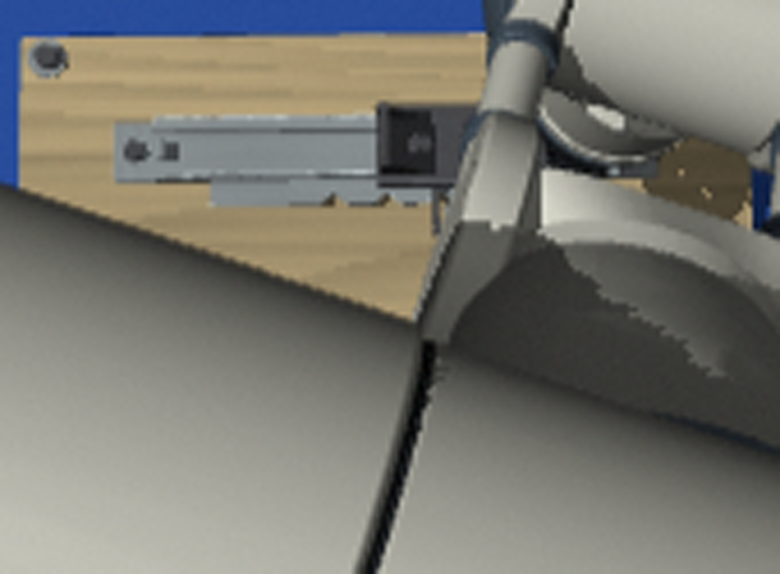

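Run:
```python
from h import *
c=load("wrist3")
f=lambda u,v,h=.026: np.round(onplane(c,(u+.5)/1.5-.5,(v+.5)/1.5-.5,h),4)
print("notch?",f(298,68)," roller",f(300,192), "strip end",f(318,350), "ear bottom edge .083",f(389,355,.083))
im=c["image"][0:140,150:230]; cv2.imwrite("pics/w3c.png",cv2.resize(im,None,fx=4.2,fy=4.2,interpolation=cv2.INTER_CUBIC))
```

```text
notch? [ 0.6081 -0.0407  0.026 ]  roller [ 0.607 -0.087  0.026] strip end [ 0.6125 -0.1584  0.026 ] ear bottom edge .083 [ 0.6447 -0.1325  0.083 ]
```

View pics/w3c.png

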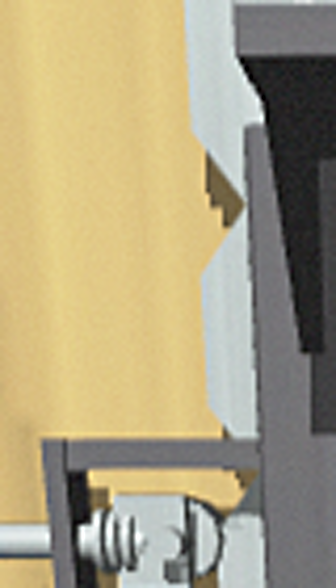

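Emit:
move_arm --series '[[[0, 0, 0], [0.004, 0, 0], 255], [[0, 0, 0], [0.004, 0, 0], 255], [[0, 0, 0], [0.004, 0, 0], 255], [[0, 0, 0], [0.004, 0, 0], 255], [[0, 0, 0], [0.004, 0, 0], 255], [[0, 0, 0], [0.004, 0, 0], 255], [[0, 0, 0], [0.003, 0, 0], 255], [[0, 0, 0], [0.003, 0, 0], 255]]'

```text
time: 5.8
tcp_pos: [0.6428, -0.1166, 0.1308]
orientation: [0.0, 0.7, 0.714, -0.0]
ft_force: [-1.2, -5.4, -0.4]
finger_gap: 0.0001
```

```bash
python3 snap.py wrist 4
python3 - <<'E'
from h import *
c=load("wrist4"); im=c["image"][40:190,140:240]; cv2.imwrite("pics/w4c.png",cv2.resize(im,None,fx=4,fy=4,interpolation=cv2.INTER_CUBIC))
E
```

```text
5.85 [ 0.64279642 -0.11594123  0.13075165] [-1.23272863e-04  6.99559765e-01  7.14574056e-01 -1.97006125e-04] [ 0.4297133   0.27498394 -0.5132324 ]
```

View pics/w4c.png

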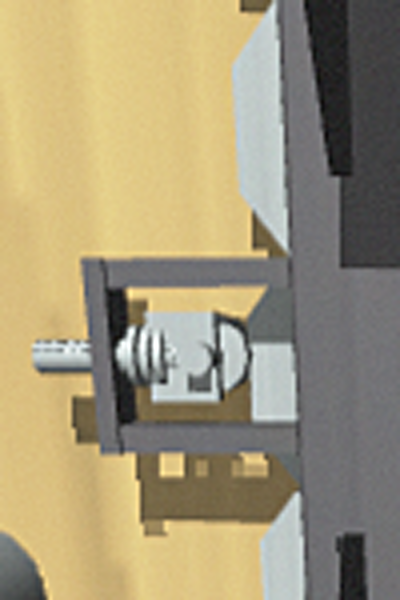

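Emit:
move_arm --series '[[[0, 0, 0], [0.003, 0, 0], 255], [[0, 0, 0], [0.003, 0, 0], 255], [[0, 0, 0], [0.002, 0, 0], 255], [[0, 0, 0], [0.001, 0, 0], 255]]'

```text
time: 6.25
tcp_pos: [0.6428, -0.107, 0.1309]
orientation: [-0.0, 0.7, 0.715, 0.0]
ft_force: [-0.2, -0.5, -0.2]
finger_gap: -0.0005
```

```bash
python3 snap.py wrist 5
python3 - <<'E'
from h import *
c=load("wrist5"); im=c["image"][40:240,140:300]; cv2.imwrite("pics/w5c.png",cv2.resize(im,None,fx=3,fy=3,interpolation=cv2.INTER_CUBIC))
E
```

```text
6.3 [ 0.64285482 -0.10695475  0.13093505] [-3.98910606e-05  6.99545606e-01  7.14587940e-01  1.42799647e-04] [ 0.13889026 -0.52822253  0.24932585]
```

View pics/w5c.png

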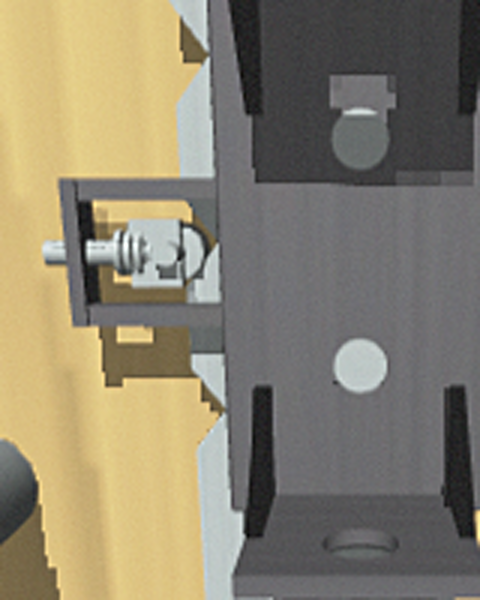

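Emit:
move_arm --series '[[[0, 0, 0], [-0.01, 0, 0], 255], [[0, 0, 0], [-0.01, 0, 0], 255], [[0, 0, 0], [0, 0, -0.03], 255], [[0, 0, 0], [0, 0, -0.035], 255], [[0, 0, 0], [0, 0, -0.035], 255], [[0, 0, 0], [0, 0, 0], 255]]'

```text
time: 6.9
tcp_pos: [0.6451, -0.1291, 0.2358]
orientation: [0.003, 0.7, 0.714, 0.002]
ft_force: [0.1, 0.3, -0.3]
finger_gap: 0.0002
```

```bash
python3 snap.py wrist 6
```

```text
6.95 [ 0.64419653 -0.1287644   0.23335348] [0.00206714 0.69990516 0.71423199 0.00107799] [ 0.81368889 -1.1993331  -0.83374411]
```

View pics/wrist6.png

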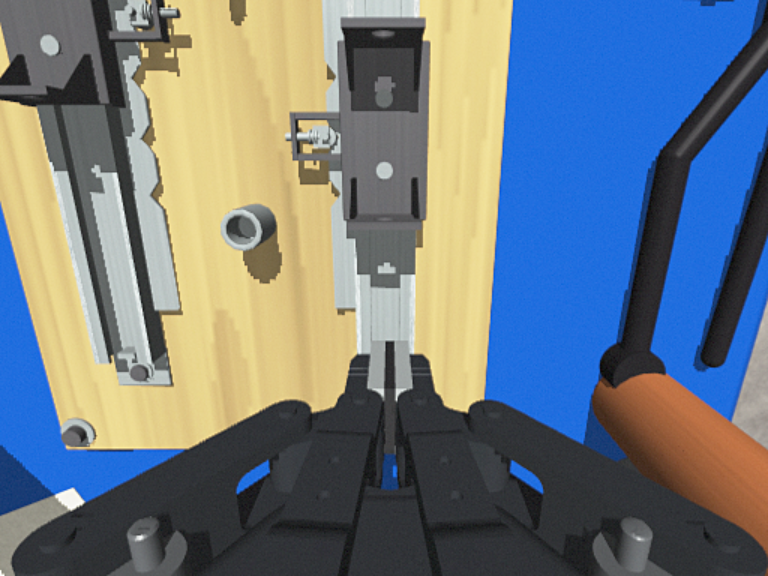

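Run:
```python
from h import *
c=load("wrist6")
f=lambda u,v,h=.026: np.round(onplane(c,(u+.5)/1.5-.5,(v+.5)/1.5-.5,h),4)
print("A notches",f(333,72),f(338,190),"roller A",f(333,137))
im=c["image"][0:220,70:130]; cv2.imwrite("pics/w6b.png",cv2.resize(im,None,fx=2.72*1.0,fy=2.72,interpolation=cv2.INTER_CUBIC))
im=c["image"][0:140,70:125]; cv2.imwrite("pics/w6b.png",cv2.resize(im,None,fx=4.2,fy=4.2,interpolation=cv2.INTER_CUBIC))
```

```text
A notches [ 0.6111 -0.0053  0.026 ] [ 0.6131 -0.0754  0.026 ] roller A [ 0.6104 -0.0426  0.026 ]
```

View pics/w6b.png

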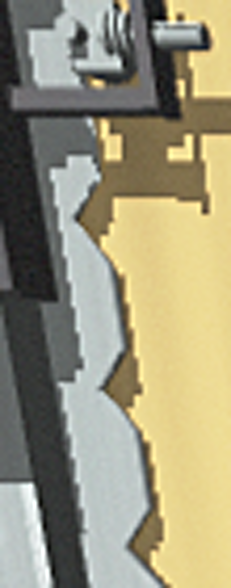

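Run:
```python
from h import *
c=load("wrist6")
f=lambda u,v,h=.026: np.round(onplane(c,70+(u+.5)/4.2-.5,(v+.5)/4.2-.5,h),4)
print([f(*p) for p in((80,217),(103,388),(130,547),(80,38))])
c=load("top")
g=lambda r0,c0,u,v,h=.026: np.round(onplane(c,c0+(u+.5)/8.8-.5,r0+(v+.5)/8.8-.5,h),4)
print("top B notches",[g(208,230,*p) for p in((287,132),(390,132),(495,132),(197,100))])
```

```text
[array([ 0.4896, -0.0108,  0.026 ]), array([ 0.4893, -0.0459,  0.026 ]), array([ 0.4903, -0.0811,  0.026 ]), array([0.4948, 0.0233, 0.026 ])]
top B notches [array([ 0.4899, -0.008 ,  0.026 ]), array([ 0.4903, -0.0425,  0.026 ]), array([ 0.4907, -0.0777,  0.026 ]), array([0.5003, 0.0223, 0.026 ])]
```

Emit:
move_arm --series '[[[0, 0, 0], [0.03, -0.023, 0], 255], [[0, 0, 0], [0.03, -0.023, 0], 255], [[0, 0, 0], [0.03, -0.023, 0], 255], [[0, 0, 0], [0.03, -0.023, 0], 255], [[0, 0, 0], [0.03, -0.023, 0], 255], [[0, 0, 0], [0.03, -0.023, 0], 255], [[0, 0, 0], [0.03, -0.023, 0], 255], [[0, 0, 0], [0.03, -0.023, 0], 255]]'

```text
time: 7.75
tcp_pos: [0.453, 0.109, 0.2301]
orientation: [-0.0, 0.7, 0.714, -0.0]
ft_force: [0.5, -0.1, 0.5]
finger_gap: -0.0004
```

```bash
python3 snap.py wrist 7; python3 snap.py scene 7 130 270 130 345
```

```text
7.8 [0.44908172 0.11188227 0.22984425] [-0.00187818  0.69960767  0.7145234  -0.00137537] [-5.42104755  1.03428668  0.38702907]
7.85 [0.4509482  0.11043883 0.23001785] [-0.00134285  0.69887555  0.71524101 -0.00120842] [-0.42405518 -0.34459264 -0.28043723]
```

View pics/wrist7.png

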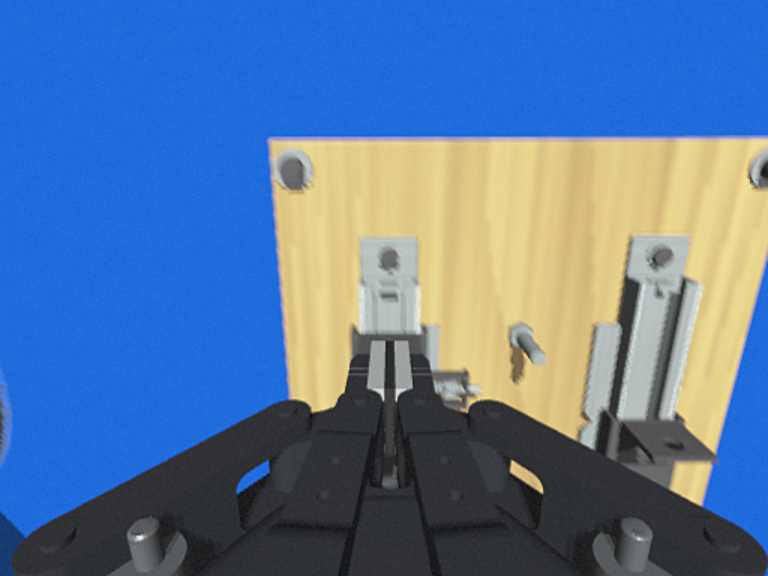

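View pics/scene7.png

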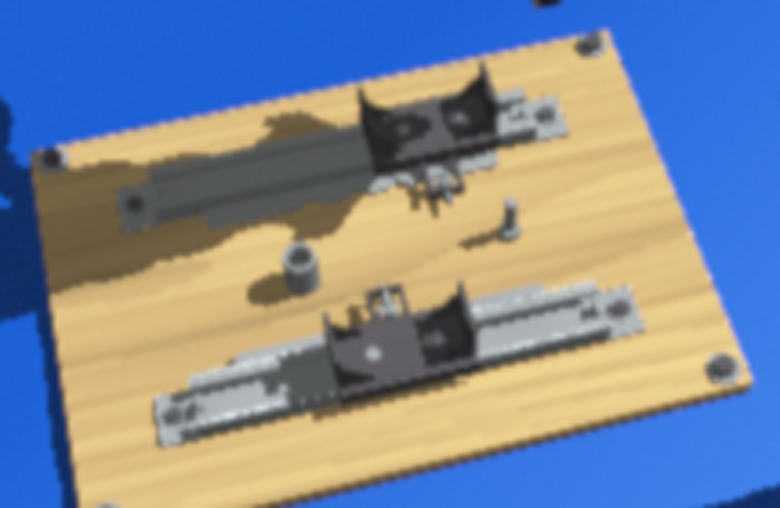

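Emit:
move_arm --series '[[[0, 0, 0], [0, 0.003, 0.02], 255], [[0, 0, 0], [0, 0, 0.03], 255], [[0, 0, 0], [0, 0, 0.03], 255], [[0, 0, 0], [0, 0, 0.015], 255], [[0, 0, 0], [0, 0, 0.004], 255], [[0, 0, 0], [0, 0, 0], 255]]'

```text
time: 8.45
tcp_pos: [0.4572, 0.1082, 0.1313]
orientation: [-0.0, 0.7, 0.714, -0.001]
ft_force: [1.1, -0.2, -0.5]
finger_gap: -0.0002
```

```bash
python3 snap.py scene 8 130 270 130 345
```

```text
8.5 [0.45747748 0.10828556 0.1319589 ] [-7.13246185e-05  6.99788947e-01  7.14349641e-01 -1.20791783e-04] [-0.08727872 -0.51099253  1.00858473]
```

View pics/scene8.png

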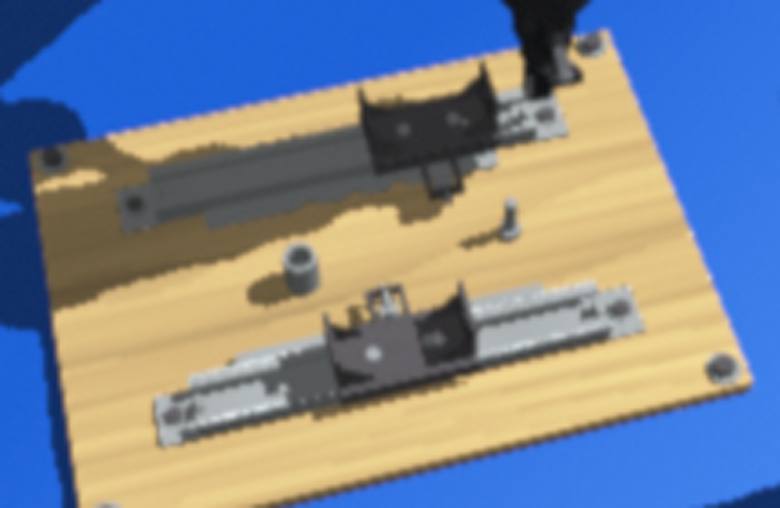

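Emit:
move_arm --series '[[[0, 0, 0], [-0.007, -0.003, 0], 255], [[0, 0, 0], [-0.007, 0, 0], 255], [[0, 0, 0], [-0.006, 0, 0], 255], [[0, 0, 0], [-0.004, 0, 0], 255], [[0, 0, 0], [-0.004, 0, 0], 255], [[0, 0, 0], [-0.004, 0, 0], 255], [[0, 0, 0], [-0.004, 0, 0], 255], [[0, 0, 0], [-0.004, 0, 0], 255]]'

```text
time: 9.3
tcp_pos: [0.4552, 0.0686, 0.1321]
orientation: [0.0, 0.7, 0.714, 0.0]
ft_force: [0.4, 5.5, 5.5]
finger_gap: 0.0001
```

Emit:
move_arm --series '[[[0, 0, 0], [-0.004, 0, 0], 255], [[0, 0, 0], [-0.004, 0, 0], 255], [[0, 0, 0], [-0.004, 0, 0], 255], [[0, 0, 0], [-0.004, 0, 0], 255], [[0, 0, 0], [-0.004, 0, 0], 255], [[0, 0, 0], [-0.004, 0, 0], 255], [[0, 0, 0], [-0.004, 0, 0], 255]]'

```text
time: 10.0
tcp_pos: [0.4556, 0.0408, 0.1319]
orientation: [-0.0, 0.7, 0.714, 0.0]
ft_force: [1.7, 8.3, 0.7]
finger_gap: 0.0002
```

```bash
python3 snap.py scene 9 130 270 130 345;python3 snap.py top 9 200 260 220 340
```

```text
10.05 [0.45561914 0.0401755  0.13182605] [-1.51882769e-04  6.99700005e-01  7.14436756e-01  5.14390212e-05] [-0.25366344  0.03229528  0.77305067]
10.1 [0.45560456 0.04022177 0.13182795] [-6.55995116e-05  6.99741163e-01  7.14396455e-01 -7.39023886e-05] [-0.38056212 -0.11380034  0.25157197]
```

View pics/scene9.png

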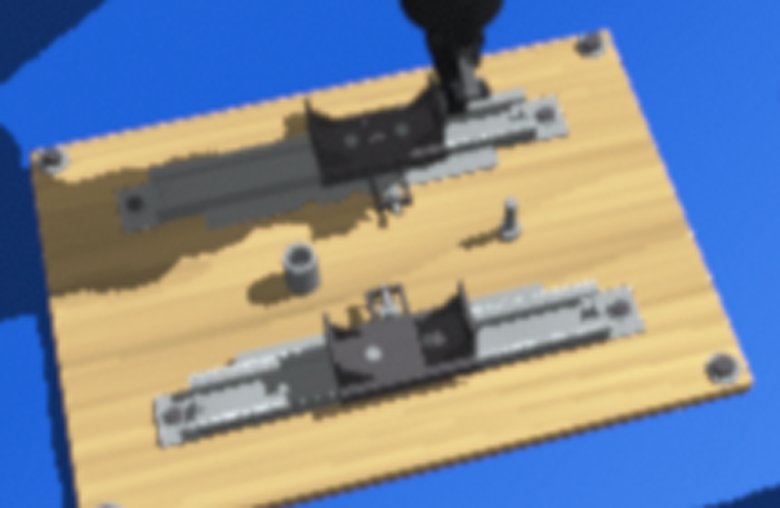

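View pics/top9.png

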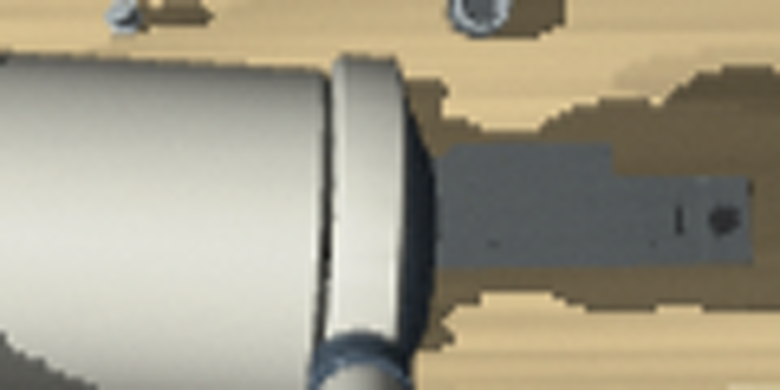

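```bash
python3 - <<'E'
from h import *
k=780/215
for t,e in (("scene7",[(360,95),(486,70)]),("scene9",[(308,103),(434,77)])):
    c=load(t)
    f=lambda u,v,h: np.round(onplane(c,130+(u+.5)/k-.5,130+(v+.5)/k-.5,h),4)
    print(t,[f(*p,.082) for p in e])
    w=world(c).reshape(-1,4)[:,:3]
    s=w[(w[:,2]>.062)&(w[:,2]<.086)&(abs(w[:,0]-.456)<.018)&(w[:,1]<.078)&(w[:,1]>-.1)]
    h,b=np.histogram(s[:,1],bins=np.arange(-.1,.09,.004)); print([(round(x,3),int(n)) for x,n in zip(b,h) if n])
E
python3 snap.py wrist 9
```

```text
scene7 [array([ 0.4436, -0.0274,  0.082 ]), array([0.443, 0.071, 0.082])]
[(np.float64(-0.032), 6), (np.float64(-0.028), 16), (np.float64(-0.024), 3), (np.float64(0.06), 1), (np.float64(0.064), 11), (np.float64(0.068), 23), (np.float64(0.072), 1)]
scene9 [array([ 0.4417, -0.067 ,  0.082 ]), array([0.4401, 0.0308, 0.082 ])]
[(np.float64(-0.072), 13), (np.float64(-0.068), 9), (np.float64(-0.064), 2), (np.float64(0.02), 1), (np.float64(0.024), 20), (np.float64(0.028), 11), (np.float64(0.032), 5), (np.float64(0.036), 3), (np.float64(0.04), 6), (np.float64(0.044), 2), (np.float64(0.048), 1)]
10.15 [0.45556014 0.04031532 0.13179763] [-5.65802764e-05  6.99703094e-01  7.14433729e-01 -1.54702191e-04] [-0.37763377 -0.01511175  0.56199261]
```

View pics/wrist9.png

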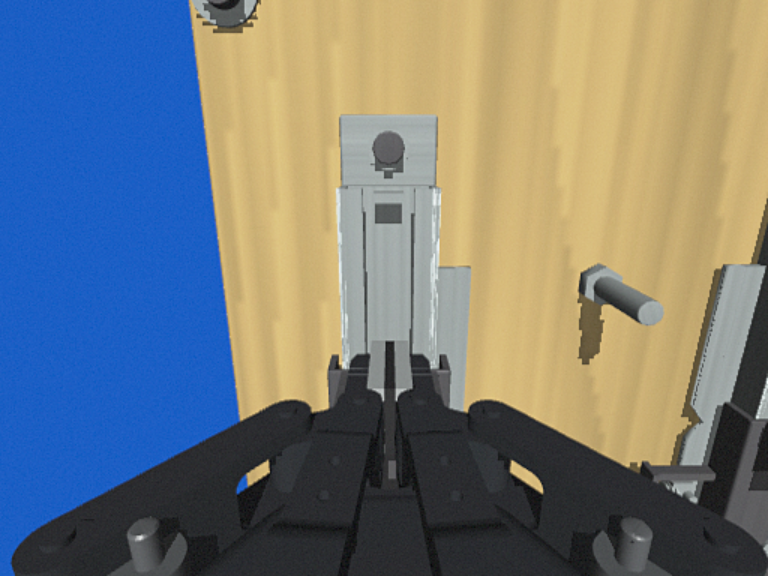

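Emit:
move_arm --series '[[[0, 0, 0], [-0.004, 0, 0], 255], [[0, 0, 0], [-0.004, 0, 0], 255], [[0, 0, 0], [-0.004, 0, 0], 255], [[0, 0, 0], [-0.003, 0, 0], 255], [[0, 0, 0], [-0.002, 0, 0], 255]]'

```text
time: 10.65
tcp_pos: [0.456, 0.0234, 0.1318]
orientation: [-0.0, 0.7, 0.714, -0.0]
ft_force: [-0.3, 2.7, -0.4]
finger_gap: 0.0003
```

Emit:
move_arm --series '[[[0, 0, 0], [-0.002, 0, 0], 255], [[0, 0, 0], [-0.002, 0, 0], 255]]'

```text
time: 10.85
tcp_pos: [0.456, 0.0194, 0.1319]
orientation: [0.0, 0.7, 0.715, -0.0]
ft_force: [0.3, -0.5, 0.0]
finger_gap: -0.0
```

```bash
python3 snap.py scene 10 130 270 130 345;  python3 - <<'E'
from h import *
for t in ("scene9","scene10"):
    c=load(t)
    w=world(c).reshape(-1,4)[:,:3]
    s=w[(w[:,2]>.062)&(w[:,2]<.086)&(abs(w[:,0]-.456)<.018)&(w[:,1]<-.03)&(w[:,1]>-.12)]
    print(t,len(s),s[:,1].mean(),s[:,1].min())
E
```

```text
10.9 [0.45611178 0.01918175 0.13187456] [ 7.96418713e-05  6.99612416e-01  7.14522534e-01 -9.56532395e-05] [-0.22024974 -0.29199612  0.46337128]
scene9 24 -0.06773133008824996 -0.06991296642361197
scene10 19 -0.08968888821543652 -0.0924185474327189
```

View pics/scene10.png

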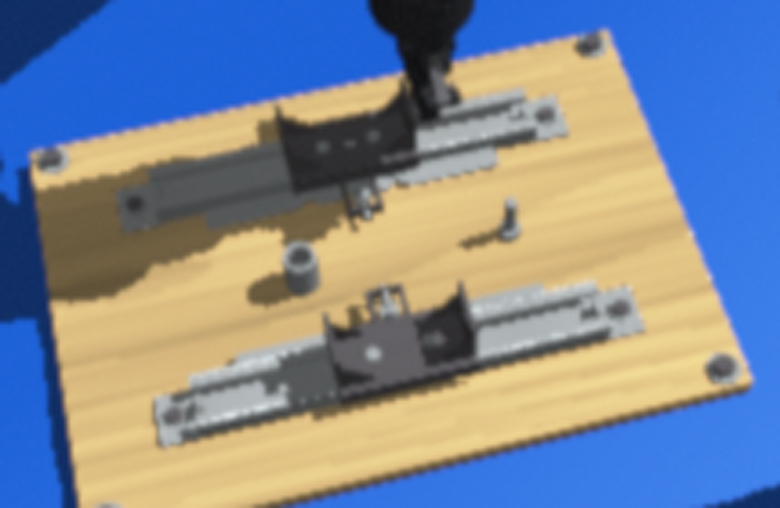

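Emit:
move_arm --series '[[[0, 0, 0], [-0.0015, 0, 0], 255]]'

```text
time: 11.0
tcp_pos: [0.4561, 0.018, 0.1319]
orientation: [0.0, 0.7, 0.714, -0.0]
ft_force: [-0.1, 0.7, -0.5]
finger_gap: 0.0001
```

```bash
python3 snap.py scene 11 130 270 130 345;  python3 - <<'E'
from h import *
for t in ("scene7","scene9","scene10","scene11"):
    c=load(t)
    w=world(c).reshape(-1,4)[:,:3]
    s=w[(w[:,2]>.062)&(w[:,2]<.086)&(abs(w[:,0]-.456)<.018)&(w[:,1]<-.02)&(w[:,1]>-.12)]
    print(t,len(s),np.median(s[:,1]),s[:,1].min())
E
```

```text
11.05 [0.45613861 0.01785444 0.13189387] [ 6.21469939e-05  6.99619592e-01  7.14515516e-01 -3.07416334e-05] [0.141741   0.26407577 0.07684867]
scene7 25 -0.026808129195324326 -0.028639600126156045
scene9 24 -0.06824880372081013 -0.06991296642361197
scene10 19 -0.09019461129336316 -0.0924185474327189
scene11 20 -0.09417880311200125 -0.09607616387989634
```

Emit:
move_arm --series '[[[0, 0, 0], [0.01, 0, 0], 255], [[0, 0, 0], [0.01, 0, 0], 255], [[0, 0, 0], [0, 0, -0.03], 255], [[0, 0, 0], [0, 0, -0.04], 255], [[0, 0, 0], [0, 0, -0.04], 255], [[0, 0, 0], [0, 0, -0.03], 255], [[0, 0, 0], [-0.03, 0.015, 0], 255], [[0, 0, 0], [-0.035, 0.015, 0], 255]]'

```text
time: 11.85
tcp_pos: [0.4876, -0.0253, 0.2732]
orientation: [0.001, 0.699, 0.716, 0.001]
ft_force: [0.2, 0.9, -0.7]
finger_gap: 0.0002
```

Emit:
move_arm --series '[[[0, 0, 0], [-0.035, 0.015, 0], 255], [[0, 0, 0], [-0.035, 0.015, 0], 255], [[0, 0, 0], [-0.035, 0.015, 0], 255], [[0, 0, 0], [-0.035, 0.015, 0], 255], [[0, 0, 0], [0, 0, 0], 255], [[0, 0, 0], [0, 0, 0], 255]]'

```text
time: 12.45
tcp_pos: [0.5501, -0.1645, 0.2715]
orientation: [-0.0, 0.7, 0.714, -0.0]
ft_force: [0.2, 0.9, -0.4]
finger_gap: -0.0001
```

```bash
python3 snap.py wrist 12
```

```text
12.5 [ 0.54978117 -0.16388804  0.27156472] [-5.15119189e-04  6.99547862e-01  7.14585555e-01 -9.34989897e-05] [-0.58356444  0.87602482  0.17240102]
```

View pics/wrist12.png

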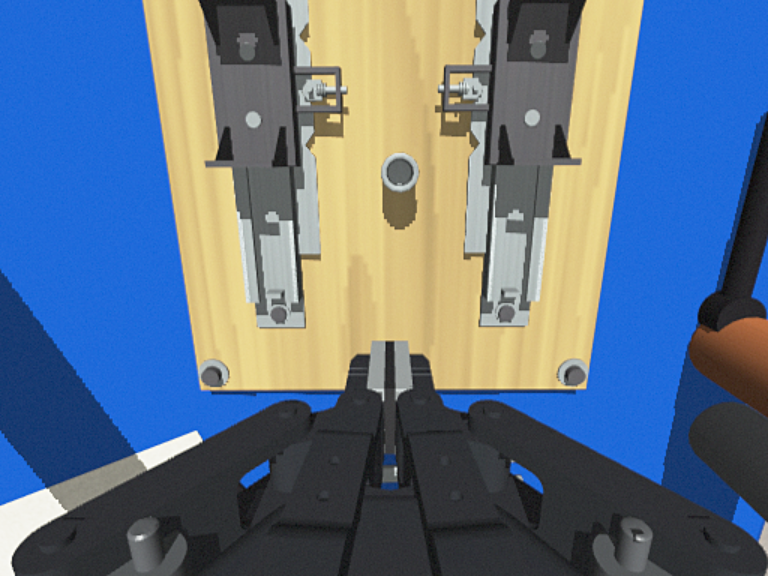

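Run:
```python
from h import *
c=load("wrist12"); im=c["image"][0:115,190:335]; cv2.imwrite("pics/w12c.png",cv2.resize(im,None,fx=5.2,fy=5.2,interpolation=cv2.INTER_CUBIC))
```

```text
(no output)
```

View pics/w12c.png

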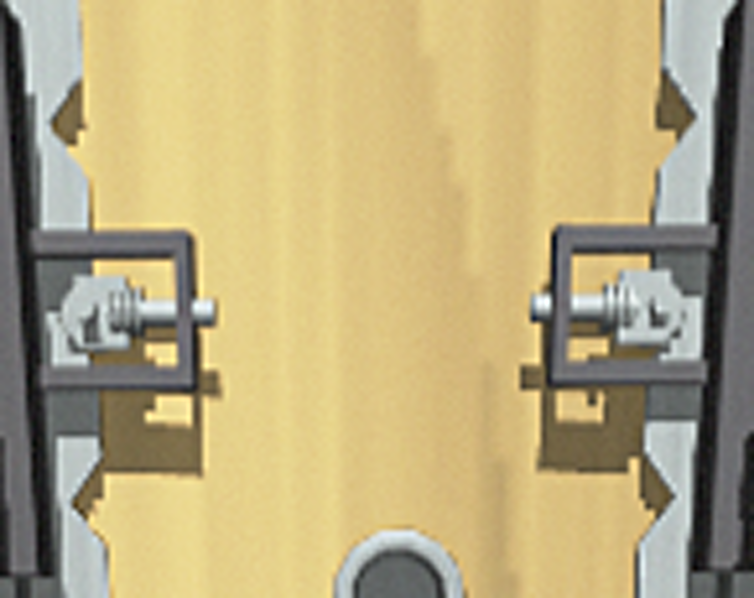

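Both rollers (rows about 308 and 313) sit between the two visible outer notches (apexes at rows about 118 and 500). They are inboard of the strip edges, so both are clicked in. The robot is clear of everything.

```bash
python3 -c "
from workcell import order; print(order.sign_off())"
```

```text
the job is handed in; nothing more can be done
None
```

Both carriages are pushed into their middle notches and the job is handed in at about 12.5 s. I used the closed fingertips on the outer faces of the ears: carriage A went about 60 mm towards +y, and carriage B about 68 mm towards −y.

**Push force:** it stayed below about 9 N in the readings taken and fell to nothing as each catch dropped in. In camera depth, B ran about 4 mm ahead for a 1.4 mm finger step.

**Final wrist view:** it shows both rollers inside the strip edge, midway between the two outer notches. The bolt and socket were seen standing where they were in the later pictures. I did not look again at the tape roll, brackets or spanner, but the arm never went down near them.

**Disagreement:** the wrist camera put A's roller about 2 mm off the notch centre, which is within the calibration error. No check failed.

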